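# Find and release the latched channel key

### The job

One of the four identical keys on the light source's switch box has been left latched down. With the closed fingertips tap all four keys lightly, one after the other starting next to the dial, to feel which one is down (so lightly that it is not released yet and no other key is pushed right down); then press the latched key firmly so that it releases and let it come up, so that all four keys stand up. Leave the things lying about where they are; nothing is to be picked up.

Things in the scene. Friction and masses are not known exactly. Their poses are not given: they have to be found in the camera images.
- panel: Grey switch box, bare metal top, fixed: 130 (x) x 300 (y, along the key row) x 60 mm high. Origin: centre of its underside, on the table; x away from the robot, y along the row to the dial, z up. Black dial (30 mm across, 20 mm above the top, does not turn) at the +y end, the robot's left; from it towards -y four keys in a row at x = -15 mm, y = +40, -2, -44, -86 mm.
- key1_top (a point): Centre of the top face of the first (next to the dial) key, moving with it. White square key, 24 x 24 mm, top face 14 mm above the box's top (74 mm above the table) when up and 9 mm above it (69 mm) when latched down.
- key2_top (a point): Centre of the top face of the second key, moving with it. White square key, 24 x 24 mm, top face 14 mm above the box's top (74 mm above the table) when up and 9 mm above it (69 mm) when latched down.
- key3_top (a point): Centre of the top face of the third key, moving with it. White square key, 24 x 24 mm, top face 14 mm above the box's top (74 mm above the table) when up and 9 mm above it (69 mm) when latched down.
- key4_top (a point): Centre of the top face of the fourth (farthest from the dial) key, moving with it. White square key, 24 x 24 mm, top face 14 mm above the box's top (74 mm above the table) when up and 9 mm above it (69 mm) when latched down.
- key1 (a joint): How far the first (next to the dial) key is down, in m: 0 up, about 0.005 latched, 0.010 bottom stop. An up key yields from 2.5 N on (0.7 N more per mm, 9.5 N at the bottom) and springs back. The latched key does not yield below about 6 N, then like the same spring; pushed to 8 mm or more (some 9 N) it is unlatched and comes up when let go. Pushing it to the stop is fine.
- key2 (a joint): How far the second key is down, in m: 0 up, about 0.005 latched, 0.010 bottom stop. An up key yields from 2.5 N on (0.7 N more per mm, 9.5 N at the bottom) and springs back. The latched key does not yield below about 6 N, then like the same spring; pushed to 8 mm or more (some 9 N) it is unlatched and comes up when let go. Pushing it to the stop is fine.
- key3 (a joint): How far the third key is down, in m: 0 up, about 0.005 latched, 0.010 bottom stop. An up key yields from 2.5 N on (0.7 N more per mm, 9.5 N at the bottom) and springs back. The latched key does not yield below about 6 N, then like the same spring; pushed to 8 mm or more (some 9 N) it is unlatched and comes up when let go. Pushing it to the stop is fine.
- key4 (a joint): How far the fourth (farthest from the dial) key is down, in m: 0 up, about 0.005 latched, 0.010 bottom stop. An up key yields from 2.5 N on (0.7 N more per mm, 9.5 N at the bottom) and springs back. The latched key does not yield below about 6 N, then like the same spring; pushed to 8 mm or more (some 9 N) it is unlatched and comes up when let go. Pushing it to the stop is fine.
- lens_ring: loose black ring, 31 mm across, 9 mm high, lying on top of the switch box behind the keys, to be left alone; origin at the centre of its underside.
- puck: loose steel polishing puck, 52 mm across, 34 mm high with a 22 mm wide stem, standing in front of the box, to be left alone; origin at the centre of its underside.
- post: loose steel post, 16 mm across, 55 mm high, standing behind the box, to be left alone; origin at the centre of its underside.
- driver: loose screwdriver, 160 mm long, lying behind the box, to be left alone; origin at the underside, between handle and tip.
- jar: loose amber jar with a lid, 52 mm across, 62 mm high, standing off the dial end of the box, to be left alone; origin at the centre of its underside.
- tray: loose blue plastic tray, 90 x 70 x 22 mm, off the other end of the box, to be left alone; origin at the centre of its underside.
- prism_mount: loose small metal mount on a black 36 mm square foot, 30 mm high, standing in front of the box, to be left alone; origin at the centre of its underside.

How it is judged:
On the way, in this order (a step that is already met when the one before it is completed fails the run):
1. the first key from the dial is tapped (contact force between the fingers and key1 above 0.5 N), for 0.02 s.
2. the second key from the dial is tapped (contact force between the fingers and key2 above 0.5 N), for 0.02 s.
3. the third key from the dial is tapped (contact force between the fingers and key3 above 0.5 N), for 0.02 s.
4. the fourth key from the dial is tapped (contact force between the fingers and key4 above 0.5 N), for 0.02 s.
5. after the four taps the latched key is released, and all four keys are up (value of joint each of key1, key2, key3, key4 below 0.0015 m), for 0.2 s.
At the end, for the whole second after the job is handed in: all four keys are up (within 1.5 mm) (all of step 5); the robot touches nothing.
It fails at once if the first key is pressed right in (over 7.5 mm) while another key is still down (value of joint key1 above 0.0075 m and value of joint any of key2, key3, key4 above 0.0035 m).
It fails at once if the second key is pressed right in (over 7.5 mm) while another key is still down (value of joint key2 above 0.0075 m and value of joint any of key1, key3, key4 above 0.0035 m).
It fails at once if the third key is pressed right in (over 7.5 mm) while another key is still down (value of joint key3 above 0.0075 m and value of joint any of key1, key2, key4 above 0.0035 m).
It fails at once if the fourth key is pressed right in (over 7.5 mm) while another key is still down (value of joint key4 above 0.0075 m and value of joint any of key1, key2, key3 above 0.0035 m).
It fails at once if a bystander is moved (over 20 mm) or lifted (distance of any of lens_ring, puck, post, driver, jar, tray, prism_mount from where it was at the start of the episode above 0.02 m).
It also fails if it takes over 51 s, if anything falls off the work surface, if the arm or the gripper's body presses on something with over 40 N, if the wrist force passes 120 N, or if a joint passes its speed limit or range.

### The arm

A 6-joint arm with a two-finger parallel gripper is mounted at the origin on the work surface. World frame = base frame: x ahead of the robot, y to its left, z up, the work surface at z = 0. Lengths are in m, angles in rad, forces in N, time in s.
With the tool pointing down it reaches from about 0.375 to 0.9 m from the base axis. Payload 3.1 kg.
Tool frame: the origin (TCP) lies on the front face of the gripper's body, between the roots of the fingers; the fingertips stand 70 mm ahead of it and the grasp point (between the pads) lies 51 mm ahead of it; z points along the fingers, y is the line along which they close (so a half turn about z gives the same grasp; the last joint's range is limited). The gripper opens to 87 mm and grips with 3 to 60 N. Pads are 19 mm wide; open, the fingers measure 117 mm over their backs; the gripper's body (75 mm by 190 mm) begins 51 mm behind the grasp point.
Start: joints at [1.169, 0.527, 1.433, -0, 1.181, -0.178], TCP at [0.138, 0.61, 0.292] pointing down, gripper open.
Joint ranges: [-3.08, 3.08], [-0.75, 2.2], [0.22, 2.44], [-1.43, 4.57], [0, 2.65], [-2.85, 2.85]. Speed limits (rad/s): [2.79, 2.79, 3.14, 3.14, 3.14, 3.14].

### API

Orientations are given as a unit quaternion [x, y, z, w].
In Python, from rig import robot, cams, ticket gives the robot as it stands. The module is installed in compiled form; this text tells all that it offers.
- The arm moves only by the shell command python3 -m crank 'ROWS' [FORCE]. ROWS is JSON, a list of rows, each a list of 7 numbers: the shift along the tool's x, y, z in cm, then the turn, a rotation vector about the tool's x, y, z in rad, then the closure, from 0 (fully open) to 1 (shut). A call has 1 to 5 rows; each row shifts and turns the commanded pose from where the row before left it, along the tool's axes as they then stand; what a row does not reach is not made up. A row lasts 1/8 s, in which the tool goes at most 62.5 mm and 10.7 degrees, less where a joint would pass 70% of its speed; a pose out of reach is approached as far as the arm can. A call is refused whole if a number of a shift passes 6.25 or a number of a turn 0.188, either way. A call with a gripper value outside its range is refused whole. The fingers move at their own pace and stop on an object; FORCE is the grip in N (left out, the last holds). Time passes only in rows, so rows that do not move let the fingers close. It gives the time, the measured TCP pose, the force, the opening and the grip force at its end, in the units of the state.
- robot.get_obs(): the state, without advancing time (a new reading comes with each control period).
- cams.camera(name): name is "scene" or "side" or "wrist"; returns the picture (384x512x3 uint8, red, green, blue); there is no depth.
- cams.camera_info(name): a dict with "intrinsics" (3x3 intrinsics, pixels), "pose" (4x4, takes a point from camera to world coordinates). Camera axes: x right, y down, z forward; pixel columns grow to the right and rows downward; lengths in m; the calibration is good to about 2 mm. A picture is of the moment at which its call begins: read the wrist's pose just before it. camera_info takes no time and is no camera call; for the wrist camera it gives the pose at the moment of the call.
- ticket.hand_in(): hands the job in; it is judged then, once.
The state is a dict: "time": time; "q": joint angles; "joint_velocities": joint speeds; "joint_torque": joint torques, N m; "position": TCP position; "tool_rot": TCP orientation; "ft_force": force on the tool from outside, world axes, zero at the start; "moment": the same for the moment, N m; "grip_width": finger opening in m; "grip_force": force on a finger pad.
Only numpy, scipy, OpenCV 4.12 (cv2) and the standard library are available. Lean on these libraries where they do the work, as an engineer would, in place of code of your own. Each camera call takes 0.05 s, during which the arm holds its last target. There are 200 camera calls.

## Working session

There is one attempt and no reset: what is moved stays moved. The work goes in short steps, Python scripts to look and compute and a shell command to move; the robot and the scene stay as the last step left them, time stands still between calls to the robot, and variables do not carry over. Pictures are saved under pics/ and viewed, at most 10 in all, crops included, and the job is handed in when it is done.

```bash
mkdir -p pics; python3 - <<'E'
from rig import robot, cams
import cv2
o=robot.get_obs(); print(o)
for n in("scene","side"):
    cv2.imwrite(f"pics/{n}0.png",cams.camera(n)[:,:,::-1]); i=cams.camera_info(n); print(n,i)
E
```

```text
{'time': 0.0, 'q': array([ 1.16947990e+00,  5.28469514e-01,  1.43390375e+00,  2.45696590e-06,
        1.18140189e+00, -1.78538614e-01]), 'joint_velocities': array([-0.0009288 ,  0.00158816,  0.0009201 , -0.00159121,  0.00073584,
       -0.00119885]), 'joint_torque': array([ 1.12583530e-03, -4.40043283e+01, -1.76593316e+01,  6.34643831e-02,
        5.81308140e-02, -1.70055200e-04]), 'position': array([0.13784867, 0.60900719, 0.29126896]), 'tool_rot': array([ 1.11159107e-01,  9.93802024e-01, -1.04537877e-03, -3.13057365e-04]), 'ft_force': array([ 0.18340613,  0.85219005, -0.13653116]), 'moment': array([ 0.01450175, -0.00736362, -0.04218713]), 'grip_force': 0.0, 'grip_width': 0.0865870394818899}
scene {'intrinsics': array([[497.2472706 ,   0.        , 261.03401181],
       [  0.        , 497.2472706 , 183.89680745],
       [  0.        ,   0.        ,   1.        ]]), 'pose': array([[ 0.55753885,  0.61302209, -0.55978063,  1.17265601],
       [ 0.83001978, -0.39966548,  0.38901758, -0.38256893],
       [ 0.01475138, -0.6815214 , -0.73164949,  0.84345391],
       [ 0.        ,  0.        ,  0.        ,  1.        ]])}
side {'intrinsics': array([[357.26593346,   0.        , 249.84194576],
       [  0.        , 357.26593346, 193.45994537],
       [  0.        ,   0.        ,   1.        ]]), 'pose': array([[ 0.87362362, -0.25176179,  0.41641058,  0.27797465],
       [-0.48647865, -0.47117513,  0.73575303, -0.51488117],
       [ 0.01096781, -0.84534608, -0.53410646,  0.47644715],
       [ 0.        ,  0.        ,  0.        ,  1.        ]])}
```

View pics/scene0.png

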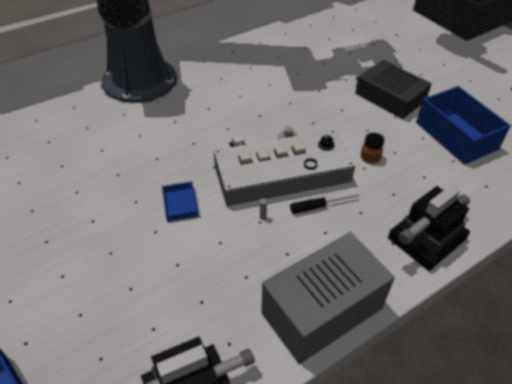

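View pics/side0.png

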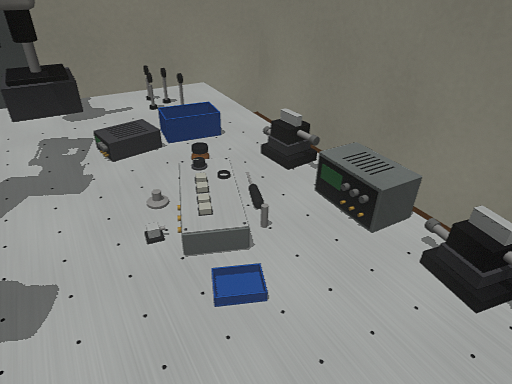

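The scene view shows the box with its keys at about (298,148), (281,151), (264,154) and (245,157), and the dial at (327,143). In the side view the keys are at about (201,181) to (205,211). Next I'll refine these with masks.

```bash
cat > h.py <<'E'
import numpy as np
def ray(info,uv,z):
    K,T=info["intrinsics"],info["pose"]
    d=T[:3,:3]@np.linalg.solve(K,[uv[0],uv[1],1]); o=T[:3,3]
    return (o+d*(z-o[2])/d[2])
E
python3 - <<'E'
import cv2,numpy as np
from rig import cams
from h import ray
for n,(x0,y0,x1,y1) in dict(scene=(232,138,310,168),side=(190,172,218,218)).items():
    im=cv2.imread(f"pics/{n}0.png"); c=im[y0:y1,x0:x1].astype(int)
    yel=((c[...,2]-c[...,0]>14)&(c[...,2]>110)).astype(np.uint8)
    k,l,s,ce=cv2.connectedComponentsWithStats(yel)
    for j in range(1,k):
        if s[j,4]>8:
            uv=ce[j]+[x0,y0]; print(n,uv.round(1),s[j,4],ray(cams.camera_info(n),uv,.073).round(4))
    cv2.imwrite(f"pics/{n}c.png",cv2.resize(im[y0-30:y1+30,x0-30:x1+30],None,fx=5,fy=5,interpolation=0) if n=="scene" else cv2.resize(im[y0-20:y1+20,x0-20:x1+20],None,fx=6,fy=6,interpolation=0))
a=cv2.imread("pics/scenec.png");b=cv2.imread("pics/sidec.png")
h=max(a.shape[0],b.shape[0]);o=np.zeros((h,a.shape[1]+b.shape[1],3),np.uint8)
o[:a.shape[0],:a.shape[1]]=a;o[:b.shape[0],a.shape[1]:]=b
o=cv2.resize(o,(800,int(800*h/o.shape[1])),interpolation=0);cv2.imwrite("pics/crop.png",o);print(o.shape)
E
```

```text
scene [298.4 145.7] 32 [0.5308 0.1652 0.073 ]
scene [280.4 148.9] 34 [0.5171 0.1243 0.073 ]
scene [262.3 153.5] 32 [0.5074 0.0814 0.073 ]
scene [244.7 154.9] 32 [0.4897 0.0458 0.073 ]
(375, 800, 3)
```

View pics/crop.png

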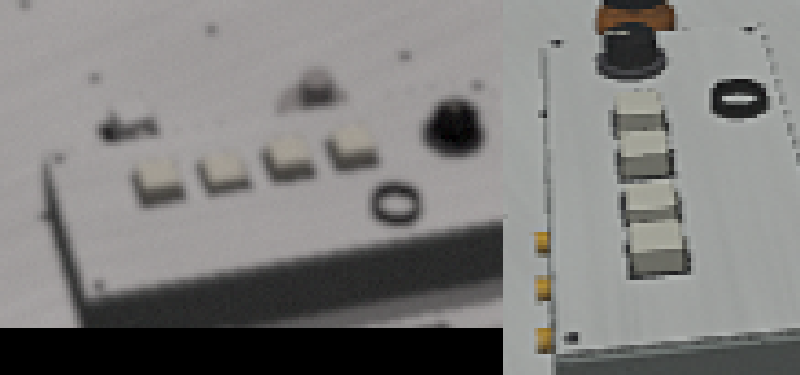

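Key 3 looks lower than the others in both views, and the taps will confirm it. I'll move above the box for a wrist view, closing the fingers on the way.

```bash
python3 -m crank '[[-4.2,-3.6,0,0,0,0,1],[-4.2,-3.6,0,0,0,0,1],[-4.2,-3.6,0,0,0,0,1],[-4.2,-3.6,0,0,0,0,1],[-4.2,-3.6,0,0,0,0,1]]' 20
python3 -m crank '[[-4.2,-3.6,0,0,0,0,1],[-4.2,-3.6,0,0,0,0,1],[-4.2,-3.6,0,0,0,0,1],[-4.2,-3.6,0,0,0,0,1],[0,0,0,0,0,0,1]]'
python3 - <<'E'
from rig import robot,cams
import cv2
i=cams.camera_info("wrist");print(robot.get_obs()["position"],robot.get_obs()["tool_rot"],i)
cv2.imwrite("pics/w1.png",cams.camera("wrist")[:,:,::-1])
E
```

```text
time: 0.72
position: [0.3038, 0.386, 0.2921]
tool_rot: [0.111, 0.994, -0.0, -0.0]
ft_force: [0.2, 0.4, 0.9]
grip_width: 0.0451
grip_force: 0.0
time: 1.35
position: [0.4377, 0.2073, 0.2921]
tool_rot: [0.114, 0.993, -0.0, 0.001]
ft_force: [-0.9, -0.7, -0.6]
grip_width: 0.0018
grip_force: 0.0
[0.43767974 0.20727338 0.29212445] [ 1.14152259e-01  9.93463037e-01 -1.29734598e-04  6.62920682e-04] {'intrinsics': array([[280.81861965,   0.        , 254.99083497],
       [  0.        , 280.81861965, 193.78680685],
       [  0.        ,   0.        ,   1.        ]]), 'pose': array([[ 2.27257940e-01,  9.40377064e-01,  2.53070752e-01,
         3.68057333e-01],
       [ 9.73834586e-01, -2.19405324e-01, -5.92241774e-02,
         2.22543223e-01],
       [-1.67987727e-04,  2.59908215e-01, -9.65633311e-01,
         3.85114994e-01],
       [ 0.00000000e+00,  0.00000000e+00,  0.00000000e+00,
         1.00000000e+00]])}
```

View pics/w1.png

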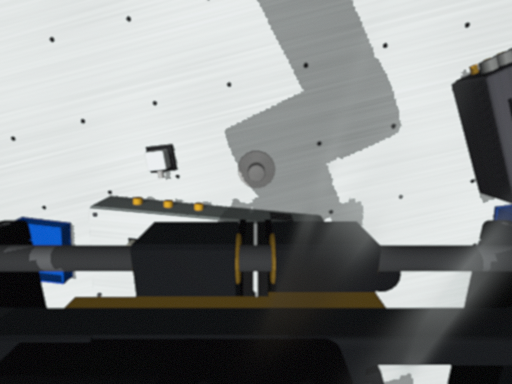

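The gripper hides the box. The puck shows at (257,170), the mount at (160,158) and the box edge at row ~205. I'll shift further out so the keys come into the free upper part of the image.

```bash
python3 -m crank '[[-4.8,-2.9,0,0,0,0,1],[-4.8,-2.9,0,0,0,0,1],[-4.8,-2.9,0,0,0,0,1],[0,0,0,0,0,0,1],[0,0,0,0,0,0,1]]'
python3 - <<'E'
from rig import robot,cams
import cv2,pickle
i=cams.camera_info("wrist");print(robot.get_obs()["position"])
im=cams.camera("wrist")[:,:,::-1]
pickle.dump((i,im),open("w2.pkl","wb"));cv2.imwrite("pics/w2.png",im)
E
```

```text
time: 2.02
position: [0.5548, 0.0947, 0.2916]
tool_rot: [0.111, 0.994, 0.0, -0.002]
ft_force: [-0.6, -0.1, 0.2]
grip_width: 0.0003
grip_force: 0.0
[0.55482804 0.09474732 0.29157831]
```

View pics/w2.png

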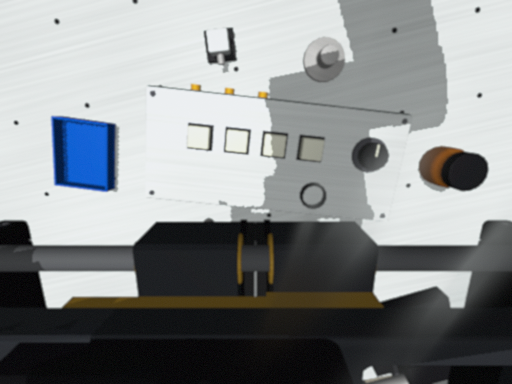

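Clear view: the keys are at about (311,148), (274,144), (237,140) and (200,137) counting from the dial, with the dial at (370,154) and the ring at (313,195).

```bash
python3 - <<'E'
import cv2,numpy as np,pickle
from h import ray
i,im=pickle.load(open("w2.pkl","rb")); c=im.astype(int)
m=((c[...,2]-c[...,0]>8)).astype(np.uint8); m[:115]=0;m[170:]=0;m[:,:180]=0;m[:,330:]=0
m=cv2.morphologyEx(m,cv2.MORPH_OPEN,np.ones((3,3)))
k,l,s,ce=cv2.connectedComponentsWithStats(m)
P=[]
for j in range(1,k):
    if s[j,4]>100: P.append((ce[j],s[j]))
P.sort(key=lambda t:-t[0][0])
T=np.array([ray(i,p[0],.0735) for p in P])
for p,t in zip(P,T): print(p[0].round(1),p[1],t.round(4))
d=T[0]-T[-1];print(np.linalg.norm(d[:2]),d/np.linalg.norm(d))
E
```

```text
[311.5 149.1] [301 138  22  23 402] [0.5299 0.1631 0.0735]
[277.5 145.1] [270 135  16  22 282] [0.5174 0.1275 0.0735]
0.037752600316107485 [0.33027355 0.94388526 0.        ]
```

```bash
python3 - <<'E'
import numpy as np,pickle
from h import ray
i,im=pickle.load(open("w2.pkl","rb"))
uv=[(311.5,149),(274.3,144.8),(237,140.7),(200,137)]
T=np.array([ray(i,p,.0735)[:2] for p in uv]); y=np.array([40,-2,-44,-86])/1e3
# rigid line fit
d=((y-y.mean())[:,None]*(T-T.mean(0))).sum(0);print(np.linalg.norm(d)/((y-y.mean())**2).sum());u=d/np.linalg.norm(d)
F=T.mean(0)+(y-y.mean())[:,None]*u
print(T.round(4),F.round(4),u)
from rig import robot
from scipy.spatial.transform import Rotation as R
o=robot.get_obs();M=R.from_quat(o["tool_rot"]).as_matrix();print(M.round(4))
print("to key1 cm",(M.T@(np.r_[F[0],.095]-(o["position"]+.07*M[:,2]))*100).round(2)); print("step cm",(M.T@np.r_[F[1]-F[0],0]*100).round(2))
E
```

```text
0.9744958147114484
[[0.5298 0.1632]
 [0.5163 0.1242]
 [0.503  0.0853]
 [0.4902 0.047 ]] [[0.5301 0.1645]
 [0.5166 0.1248]
 [0.503  0.085 ]
 [0.4895 0.0453]] [0.32242261 0.94659583]
[[-9.757e-01  2.192e-01 -2.800e-03]
 [ 2.192e-01  9.757e-01  6.000e-04]
 [ 2.800e-03  0.000e+00 -1.000e+00]]
to key1 cm [ 3.85  6.25 12.69]
step cm [ 0.45 -4.18  0.  ]
```

```bash
python3 -m crank '[[1.9,3.1,4,0,0,0,1],[1.95,3.15,4,0,0,0,1],[0,0,4,0,0,0,1],[0,0,0,0,0,0,1],[0,0,0,0,0,0,1]]'; python3 - <<'E'
from rig import robot
print(robot.get_obs()["position"]-[.5301,.1645,.144])
E
```

```text
time: 2.7
position: [0.5328, 0.1636, 0.1735]
tool_rot: [0.111, 0.994, 0.0, 0.001]
ft_force: [0.0, 0.4, 0.3]
grip_width: 0.0007
grip_force: 0.0
[ 0.00266712 -0.00094467  0.02948468]
```

```bash
python3 -m crank '[[0.28,0,1.4,0,0,0,1],[0,0,1.2,0,0,0,1],[0,0,0,0,0,0,1],[0,0,0,0,0,0,1]]'; for k in 1 2 3;do :; done; python3 -m crank '[[0,0,0.2,0,0,0,1],[0,0,0,0,0,0,1]]'; python3 -m crank '[[0,0,0.15,0,0,0,1],[0,0,0,0,0,0,1]]'
```

```text
time: 3.2
position: [0.53, 0.1633, 0.1462]
tool_rot: [0.111, 0.994, 0.0, 0.0]
ft_force: [0.1, 0.2, -0.2]
grip_width: 0.0004
grip_force: 0.0
time: 3.45
position: [0.53, 0.1634, 0.1443]
tool_rot: [0.111, 0.994, 0.0, 0.0]
ft_force: [-0.6, -0.1, 0.5]
grip_width: 0.0004
grip_force: 0.0
time: 3.7
position: [0.53, 0.1634, 0.1431]
tool_rot: [0.111, 0.994, 0.0, 0.0]
ft_force: [0.0, -0.1, 2.8]
grip_width: 0.0005
grip_force: 1.5
```

```bash
python3 -m crank '[[0,0,0.15,0,0,0,1],[0,0,0,0,0,0,1]]'; python3 -m crank '[[0,0,-0.6,0,0,0,1],[0,0,-0.9,0,0,0,1],[0,0,0,0,0,0,1]]';  python3 -m crank '[[0.45,-4.2,0,0,0,0,1],[0,0,0.6,0,0,0,1],[0,0,0.6,0,0,0,1],[0,0,0,0,0,0,1],[0,0,0,0,0,0,1]]'; python3 -m crank '[[0,0,0.2,0,0,0,1],[0,0,0,0,0,0,1]]'; python3 -m crank '[[0,0,0.15,0,0,0,1],[0,0,0,0,0,0,1]]'
```

```text
time: 3.95
position: [0.53, 0.1634, 0.1414]
tool_rot: [0.111, 0.994, 0.0, 0.0]
ft_force: [-0.9, -0.5, 4.2]
grip_width: 0.0002
grip_force: 2.1
time: 4.32
position: [0.5302, 0.1635, 0.157]
tool_rot: [0.111, 0.994, 0.0, 0.001]
ft_force: [0.3, 0.3, -0.1]
grip_width: 0.0004
grip_force: 0.0
time: 4.95
position: [0.5164, 0.124, 0.1442]
tool_rot: [0.111, 0.994, 0.0, 0.0]
ft_force: [0.1, 0.4, 0.1]
grip_width: 0.0005
grip_force: 0.0
time: 5.2
position: [0.5165, 0.124, 0.1425]
tool_rot: [0.111, 0.994, 0.0, 0.0]
ft_force: [0.2, 1.3, 2.9]
grip_width: 0.0002
grip_force: 1.7
time: 5.45
position: [0.5164, 0.1239, 0.1409]
tool_rot: [0.111, 0.994, 0.0, 0.0]
ft_force: [-0.2, 3.7, 4.3]
grip_width: 0.0002
grip_force: 2.3
```

Keys 1 and 2 both yield like up keys. Next is key 3.

```bash
python3 -m crank '[[0,0,-0.6,0,0,0,1],[0,0,-0.9,0,0,0,1],[0.45,-4.2,0,0,0,0,1],[0,0,0.7,0,0,0,1],[0,0,0.6,0,0,0,1]]'; python3 -m crank '[[0,0,0,0,0,0,1],[0,0,0.1,0,0,0,1],[0,0,0,0,0,0,1]]'; python3 -m crank '[[0,0,0.15,0,0,0,1],[0,0,0,0,0,0,1]]';python3 -m crank '[[0,0,0.15,0,0,0,1],[0,0,0,0,0,0,1]]'
```

```text
time: 6.08
position: [0.5027, 0.0834, 0.1426]
tool_rot: [0.112, 0.994, 0.0, 0.0]
ft_force: [0.5, 0.2, 0.1]
grip_width: 0.0003
grip_force: 0.0
time: 6.45
position: [0.5026, 0.0839, 0.1417]
tool_rot: [0.111, 0.994, -0.0, 0.0]
ft_force: [0.4, -0.3, 0.6]
grip_width: 0.0007
grip_force: 0.0
time: 6.7
position: [0.5025, 0.0836, 0.1402]
tool_rot: [0.111, 0.994, -0.0, -0.0]
ft_force: [0.3, -0.6, -0.0]
grip_width: 0.0007
grip_force: 0.0
time: 6.95
position: [0.5027, 0.0835, 0.1392]
tool_rot: [0.111, 0.994, 0.0, 0.0]
ft_force: [-1.0, -0.2, 4.9]
grip_width: 0.0004
grip_force: 2.3
```

Key 3 met no resistance until about 69 mm, where it was stiff at 4.9 N, so it is the latched one. Now key 4.

```bash
python3 -m crank '[[0,0,-0.8,0,0,0,1],[0,0,-0.9,0,0,0,1],[0.45,-4.2,0,0,0,0,1],[0,0,0.6,0,0,0,1],[0,0,0.6,0,0,0,1]]'; python3 -m crank '[[0,0,0,0,0,0,1],[0,0,0.1,0,0,0,1],[0,0,0,0,0,0,1]]'; python3 -m crank '[[0,0,0.15,0,0,0,1],[0,0,0,0,0,0,1]]'
```

```text
time: 7.58
position: [0.4892, 0.0435, 0.1438]
tool_rot: [0.112, 0.994, 0.0, 0.0]
ft_force: [-0.4, -1.3, 2.8]
grip_width: 0.0004
grip_force: 1.3
time: 7.95
position: [0.4892, 0.0438, 0.1429]
tool_rot: [0.111, 0.994, -0.0, 0.0]
ft_force: [0.0, -1.2, 3.1]
grip_width: 0.0001
grip_force: 1.6
time: 8.2
position: [0.4892, 0.0437, 0.1414]
tool_rot: [0.111, 0.994, 0.0, 0.0]
ft_force: [0.6, -0.8, 4.3]
grip_width: 0.0007
grip_force: 2.1
```

Key 4 is up. Back to key 3 for the firm press.

```bash
python3 -m crank '[[0,0,-0.6,0,0,0,1],[0,0,-0.9,0,0,0,1],[-0.45,4.2,0,0,0,0,1],[0,0,0.8,0,0,0,1],[0,0,0.7,0,0,0,1]]'; python3 -m crank '[[0,0,0.2,0,0,0,1],[0,0,0.25,0,0,0,1],[0,0,0.25,0,0,0,1],[0,0,0,0,0,0,1],[0,0,0,0,0,0,1]]'
```

```text
time: 8.82
position: [0.5018, 0.0835, 0.1409]
tool_rot: [0.111, 0.994, -0.0, -0.001]
ft_force: [0.2, 0.2, 0.2]
grip_width: 0.0004
grip_force: 0.0
time: 9.45
position: [0.5014, 0.0831, 0.1349]
tool_rot: [0.112, 0.994, 0.0, -0.001]
ft_force: [-3.2, 1.6, 8.6]
grip_width: 0.0003
grip_force: 4.5
```

```bash
python3 -m crank '[[0,0,0.12,0,0,0,1],[0,0,0,0,0,0,1],[0,0,0,0,0,0,1]]'; python3 -m crank '[[0,0,-0.6,0,0,0,1],[0,0,-1,0,0,0,1],[0,0,-4,0,0,0,1],[0,0,-5,0,0,0,1],[-4,0,-4,0,0,0,1]]'; python3 -m crank '[[-1,0,0,0,0,0,1],[0,0,0,0,0,0,1],[0,0,0,0,0,0,1]]'
python3 - <<'E'
from rig import cams
import cv2
a=cams.camera("side");cv2.imwrite("pics/s2.png",cv2.resize(a[150:240,160:270,::-1],None,fx=6,fy=6,interpolation=0))
b=cams.camera("wrist");cv2.imwrite("pics/w3.png",b[:,:,::-1])
E
```

```text
time: 9.82
position: [0.5014, 0.0831, 0.1341]
tool_rot: [0.112, 0.994, 0.0, -0.001]
ft_force: [-2.7, 2.2, 11.1]
grip_width: 0.0004
grip_force: 5.8
time: 10.45
position: [0.5391, 0.0747, 0.2805]
tool_rot: [0.111, 0.994, -0.0, -0.002]
ft_force: [2.1, -0.6, -1.2]
grip_width: 0.0003
grip_force: 0.0
time: 10.82
position: [0.5492, 0.0725, 0.2771]
tool_rot: [0.111, 0.994, -0.0, -0.003]
ft_force: [-0.2, 0.4, 0.4]
grip_width: 0.0
grip_force: 0.0
```

View pics/s2.png

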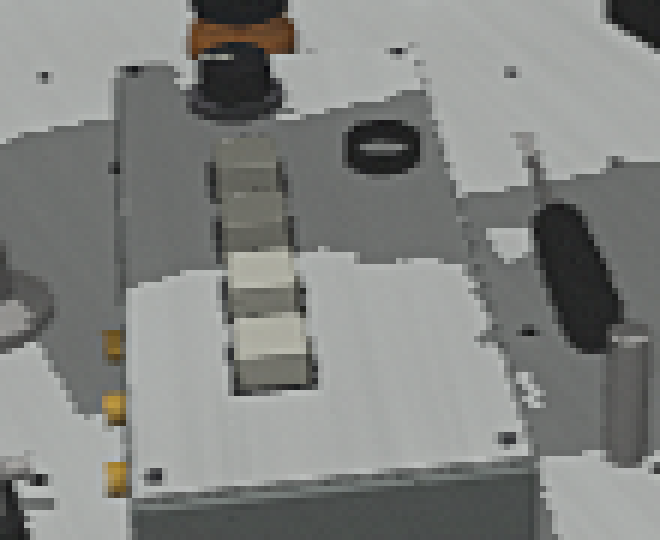

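The crop shows all four keys standing equally tall and evenly spaced: tops at about (248,153), (253,207), (262,268) and (272,335). The press reached the stop at 11 N, so I'm handing in.

```bash
python3 -c "
from rig import ticket
print(ticket.hand_in())"
```

```text
the job is handed in; nothing more can be done
None
```

I tapped all four keys in order starting at the dial, found key 3 latched, and pressed it to the stop (11 N) so it released; all four keys looked up in the last picture, and the job is handed in, though no verdict came back.

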